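Load the test slide under the leaf spring of the gauging station

ROBOT

A 7-joint arm with a two-finger parallel gripper is mounted at the origin on the work surface. World frame = base frame: x ahead of the robot, y to its left, z up, the work surface at z = 0. Lengths are in mm, angles in rad, forces in N, time in s.
With the tool pointing down it reaches from about 425 to 925 mm from the base axis. Payload 6.8 kg.
Tool frame: the origin (TCP) lies midway between the tips of the shut fingers; the grasp point (between the pads) lies 19 mm behind it; z points along the fingers, y is the line along which they close (so a half turn about z gives the same grasp; the last joint's range is limited). The gripper opens to 85 mm and grips with 20 to 120 N. Pads are 22 mm wide; open, the fingers measure 114 mm over their backs; the gripper's body (76 mm by 85 mm) begins 54 mm behind the grasp point. The pads swing forward as they close: fully open they stand 13 mm farther back than shut.
Start: joints at [-1.442, 0.477, 0.022, 1.555, -0.011, 1.109, -0.083], TCP at [158.345, 656.181, 231.308] pointing down, gripper open.
Joint ranges: [-2.96, 2.96], [-0.34, 2.1], [-1.41, 1.46], [0.24, 2.44], [-1.37, 4.51], [0.17, 1.92], [-2.96, 2.96]. Speed limits (rad/s): [2.39, 2.39, 3.14, 3.14, 3.14, 3.14, 3.14].

INTERFACE

Orientations are given as a unit quaternion [x, y, z, w].
In Python, from bench import state, grab_frame, sign_off, recognise, outline_of, mark_of gives the robot as it stands. The module is installed in compiled form; this text tells all that it offers.
- The arm moves only by the tool play_rows, never from a script. Its argument "moves" is a list of rows, each an object with "slide": the shift along the world's x, y, z in cm, a list of three; "rot": the turn, a rotation vector about the world's x, y, z in rad, a list of three; "fingers": the opening, from 0 (shut) to 1 (fully open). A call has 1 to 10 rows; each row is the pose to reach, as a shift and turn from the pose commanded when the call began; what a row does not reach only later rows make up. A row lasts 1/12 s, in which the tool goes at most 41.7 mm and 7.16 degrees, less where a joint would pass 70% of its speed; a pose out of reach is approached as far as the arm can. A call with a gripper value outside its range is refused whole. The fingers move at their own pace and stop on an object; the grip force is fixed at half the most. Time passes only in rows, so rows that repeat a pose let the fingers close. It gives the time, the measured TCP pose, the force, the opening and the grip force at its end, in the units of the state.
- state(): the state, without advancing time (a new reading comes with each control period).
- grab_frame(name): name is "side" or "top"; returns a dict with "color" (400x640x3 uint8, red, green, blue), "range_z" (400x640 float32, mm along the optical axis (not along the pixel's ray), 0 where there is no reading), "mtx" (3x3 intrinsics, pixels), "camera_from_world" (4x4, takes a point from world to camera coordinates). Camera axes: x right, y up, looking along -z (the intrinsics and any distortion apply to the point x, -y, -z); pixel columns grow to the right and rows downward; lengths in mm; the calibration is good to about 2 mm. A picture is of the moment at which its call begins.
- sign_off(): hands the job in; it is judged then, once.
Trained networks look in the newest picture that a camera, given by its name, has taken for a name from the list of things; names that differ only in an ending like _2 or _b are one class to them, and where a whole thing is asked for, a point or a joint stands for the part that bears it (a point fixed in the world has none). Each returns a list of dicts, best first, with "confidence" (0 to 1); they miss things now and then, are a little off and sometimes report something else, mostly with a low value. They report only what shows in the picture. A call takes as long as a camera call. They do not tell look-alikes from the thing itself.
- recognise(camera, target): "rect" ([centre column, centre row, width, height] in pixels, round what is visible of it).
- outline_of(camera, target): "mask" (400x640 bool, what is visible of it) and "rect" ([centre column, centre row, width, height] in pixels, round what is visible of it).
- mark_of(camera, target): "location" ([column, row] in pixels: a listed point, or the origin of a listed thing).
The state is a dict: "t": time; "joints": joint angles; "qvel": joint speeds; "tau": joint torques, N m; "tool_pos": TCP position; "tool_rot": TCP orientation; "contact_force": force on the tool from outside, world axes, zero at the start; "moment": the same for the moment, N m; "finger_gap": finger opening in mm; "finger_force": force on a finger pad.
Only numpy, scipy, OpenCV 4.12 (cv2) and the standard library are available. Lean on these libraries where they do the work, as an engineer would, in place of code of your own. Each camera call takes 0.05 s, during which the arm holds its last target. There are 200 camera calls.

TASK

Load the blue test slide into the gauging station without picking it up: with the closed fingertips on its black thumb rest, press it down hard so that its sprung red pad sinks all the way, and while pressing, slide it under the yellow bar and the brass leaf spring until it is home against the end stop and the pad springs up again behind it. Then take the fingers away, and leave the other things on the bench where they are.

Things in the scene. Friction and masses are not known exactly. Their poses are not given: they have to be found in the camera images.
- station: Gauging station fixed to the bench: green base 270 x 110 x 12 mm, with a channel along its own +x, the way the slide is pushed; z up. Origin at bench level on the channel's centre line; base from x = -90 to 180 mm. 'Station' numbers are mm in this frame. Steel track: top z = 24, x = 23 to 150. Dark side rails: top z = 34, inner faces y = +-24.5, outer +-34.5, x = -80 to 150.
- bar (a point): Middle of the underside of the yellow bar across the channel: station x = 62, z = 38 mm. The bar covers x = 56 to 68, z = 38 to 50, y = +-34.5 mm.
- stop (a point): Centre of the dark end stop's face, at station x = 126 mm, z = 30; stop's top at z = 40. Over and behind it a dial indicator on a post, at station x = 115 to 171 mm, up to z = 162.
- slide: Loose blue test slide, plate 100 (x) x 46 (y) x 12 (z) mm, about 0.18 kg; origin at the centre of its underside, +x to its nose. It starts on the raised pad: underside at station z = 31, x between -20 and 3 mm, axes along the station's; its nose is then too high and butts against the yellow bar. Home: nose on the end stop, origin at station x = 76, z = 24 mm.
- thumb (a point): Middle of the slide's flat black thumb rest, on top of the plate at slide x = -40, z = 12 mm; the rest is 20 mm long, from slide x = -50 to -30. In front of it an orange thumb bar (slide x = -30 to -24, 42 wide, 12 high) for the fingertips to push against. At home the thumb bar stops 4 mm short of the yellow bar; it does not go under.
- pad (a joint): Sprung red pad (station x = -78 to 22 mm, 44 wide) under the slide; travel down in m: 0 = up (top at z = 31 mm), 0.0075 = fully down (z = 23.5). It pushes up with 7 N at the top, 13 N when down: press the slide with 15 to 20 N. Fully pressed, the plate's top is at z = 36, 2 mm under the yellow bar. Keep pressing to the end: the pad comes up behind the slide once its rear has passed x = 22.
- pad_top (a point): Centre of the red pad's top face, at station x = -28 mm.
- leaf (a joint): Brass leaf spring, angle in rad by which it is lifted: 0 = resting down, about 0.07 with the slide under it. It pushes its tip down with about 6 to 9 N.
- leaf_tip (a point): Lowest point of the leaf spring's rolled tip (26 mm wide), at station x = 106 mm and z = 33 mm at rest. The leaf is fixed on the yellow bar and slopes down from there in the pushing direction, so the slide's nose lifts it.
- sleeve_a: Loose bright steel sleeve, 44 mm diameter, 55 mm tall, standing beside the station; origin at the centre of its foot. Leave alone.
- sleeve_b: Another such sleeve, same size, standing beside the station on its other side. Leave alone.
- gauge_block: Loose steel block 35 x 50 x 20 mm beside the station; origin at the centre of its underside. Leave alone.
- plug_gauge: Loose brass plug gauge, 18 mm shank with 26 mm wide grip on top, 60 mm tall, standing beside the station; origin at the centre of its foot. Leave alone.
Things that resemble listed ones, but are neither listed nor needed, are in the scene too. Of the things like the slide, leave any that is green; of the rest the larger one is meant.

How it is judged (in metres and radians):
On the way, in this order (a step that is already met when the one before it is completed fails the run):
1. the slide is pressed down so that the pad is nearly at the bottom of its travel, before the slide is under the leaf spring (value of joint pad above 0.005 m and x of slide in the frame of station below 0.045 m and contact force between the fingers and slide above 3 N), for 0.1 s.
2. still pressed down, the slide has lifted the leaf spring and is under it (value of joint pad above 0.003 m and value of joint leaf above 0.03 rad and x of slide in the frame of station above 0.055 m and contact force between the fingers and slide above 3 N), for 0.04 s.
At the end, for the whole second after the job is handed in: The slide lies flat on the track (within 2.5 mm in height) under the lifted leaf spring, within 3 mm of the end stop and at rest, and the red pad is up again behind it (within 1.5 mm) (x of slide in the frame of station above 0.073 m and z of slide in the frame of station below 0.0265 m and angle between the x axis of slide and the x axis of station, either way round below 0.06 rad and angle between slide's own z axis and vertical below 0.04 rad and value of joint leaf above 0.03 rad and value of joint pad below 0.0015 m and linear speed of slide below 0.01 m/s); the robot touches nothing.
It fails at once if the slide is lifted off its pad or track by more than 15 mm (z of slide in the frame of station above 0.046 m).
It fails at once if the slide leaves the channel sideways (y of slide in the frame of station above 0.015 m or y of slide in the frame of station below -0.015 m).
It fails at once if a bystander is moved by more than 15 mm (distance of any of sleeve_a, sleeve_b, gauge_block, plug_gauge from where it was at the start of the episode above 0.015 m).
It also fails if it takes over 35 s, if anything falls off the work surface, if the arm or the gripper's body presses on something with over 40 N, if the wrist force passes 120 N, or if a joint passes its speed limit or range.

## Working session

There is one attempt and no reset: what is moved stays moved. The work goes in short steps, Python scripts to look and compute and a tool call to move; the robot and the scene stay as the last step left them, time stands still between calls to the robot, and variables do not carry over. Pictures are saved under pics/ and viewed, at most 10 in all, crops included, and the job is handed in when it is done.

Besides the shell and the picture viewer there is one more tool, called after "Request:" by a JSON object that holds its "op" and its "data", one argument or row to a line. play_rows: Moves the arm, as the interface text tells. Its arguments: {"type":"object","properties":{"moves":{"type":"array","items":{"type":"object","properties":{"slide":{"type":"array","items":{"type":"number"}},"rot":{"type":"array","items":{"type":"number"}},"fingers":{"type":"number"}}}}},"required":["moves"]}

```bash
mkdir -p pics
cat > h.py <<'E'
import numpy as np, cv2
from bench import *
def world(f,c,r,z=None):
    """pixel -> world; by depth, or on plane z"""
    M=np.array(f["mtx"]);T=np.linalg.inv(np.array(f["camera_from_world"]))
    d=np.linalg.inv(M)@[c,r,1]; d=np.array([d[0],-d[1],-d[2]])
    if z is None:
        p=d*f["range_z"][int(round(r)),int(round(c))]
        return T[:3,:3]@p+T[:3,3]
    v=T[:3,:3]@d;o=T[:3,3]
    return o+v*(z-o[2])/v[2]
E
python3 - <<'E'
from h import *
s=state();print(s["t"],s["tool_pos"],s["tool_rot"],s["finger_gap"])
fs={}
for n in("side","top"):
    f=grab_frame(n);cv2.imwrite(f"pics/{n}0.png",f["color"][:,:,::-1])
    print(n,np.round(np.linalg.inv(f["camera_from_world"]),2).tolist(),np.round(f["mtx"],1).tolist())
    for t in("bar","stop","slide","thumb","pad_top","leaf_tip","station","sleeve_a","gauge_block","plug_gauge"):
        for m in mark_of(n,t)[:3]:
            c,r=m["location"]
            try:w=np.round(world(f,c,r),1)
            except Exception as e:w=e
            print(n,t,round(m["confidence"],2),np.round([c,r],1),w)
E
```

```text
0.0 [158.23999721 655.58606911 230.32292765] [ 1.18118382e-01  9.92999107e-01 -9.04920349e-04 -3.96234491e-05] 85.58246267904725
side [[-0.73, 0.38, -0.56, 92.24], [-0.68, -0.41, 0.61, 450.31], [0.0, 0.83, 0.55, 524.63], [0.0, 0.0, 0.0, 1.0]] [[440.8, 0.0, 328.1], [0.0, 440.8, 199.6], [0.0, 0.0, 1.0]]
side bar 0.86 [330.2 215.2] [537.7 -39.3  48.8]
side stop 0.9 [304.1 235.7] [537.1  29.2  40.7]
side slide 0.91 [359.9 202.5] [ 528.8 -115.3   43.7]
side slide 0.84 [424.1 197.7] [ 472.4 -263.9    8.7]
side slide 0.58 [311.3 225.8] [5.477e+02 4.000e-01 4.110e+01]
side thumb 0.96 [370.  191.4] [ 528.4 -145.4   55.5]
side thumb 0.74 [309.7 227.5] [561.3  -8.7  25.1]
side thumb 0.69 [412.1 197.8] [ 488.9 -242.7   11.3]
side leaf_tip 0.59 [310.9 226.2] [548.    1.2  40.5]
side station 0.57 [348.6 219.9] [516.7 -67.7  33.4]
side sleeve_a 0.95 [282.3 218.3] [630.9  -2.4  15.1]
side sleeve_a 0.72 [346.4 269.7] [437.8  29.6  22.9]
side gauge_block 0.72 [325.3 190.1] [ 642.8 -138.5   12.1]
side plug_gauge 0.64 [397.9 241.8] [ 427.5 -104.8    8. ]
side plug_gauge 0.62 [347.6 267.3] [435.6  29.4  
[... 270 characters left out ...]
18.9]
top stop 0.74 [271.8 207.6] [548.9   6.6  98.5]
top slide 0.94 [346.2 215.2] [ 545.9 -124.9   40.9]
top slide 0.77 [420.8 250.8] [ 485.6 -268.6   11.2]
top slide 0.74 [421.9 186. ] [ 609.9 -271.9   10.3]
top thumb 0.94 [414.8 243.7] [ 498.7 -257.9    8.9]
top thumb 0.64 [363.5 223.6] [ 531.1 -156.6   42.4]
top thumb 0.56 [431.7 172.5] [ 636.8 -290.9   10.9]
top leaf_tip 0.9 [283.3 210.6] [551.5  -8.7  38.9]
top station 0.86 [336.8 218.6] [ 538.8 -107.6   43.5]
top sleeve_a 0.78 [270.3 262.3] [456.3  15.2   2.2]
top sleeve_a 0.66 [286.3 161.5] [ 6.54e+02 -8.10e+00 -4.00e-01]
top gauge_block 0.98 [362.  161.6] [ 652.3 -154.9   21.8]
top plug_gauge 0.6 [335.8 273.5] [ 440.  -106.8   61.5]
```

View pics/top0.png

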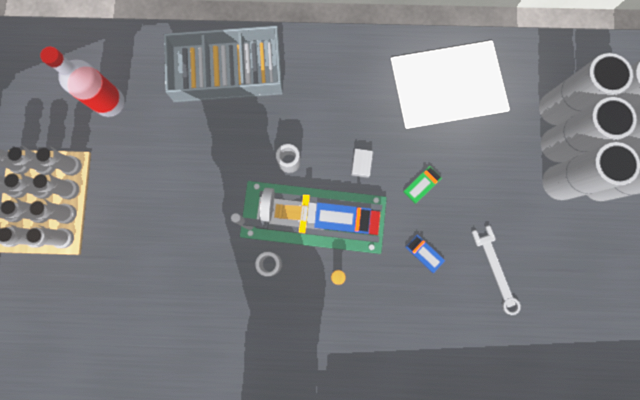

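View pics/side0.png

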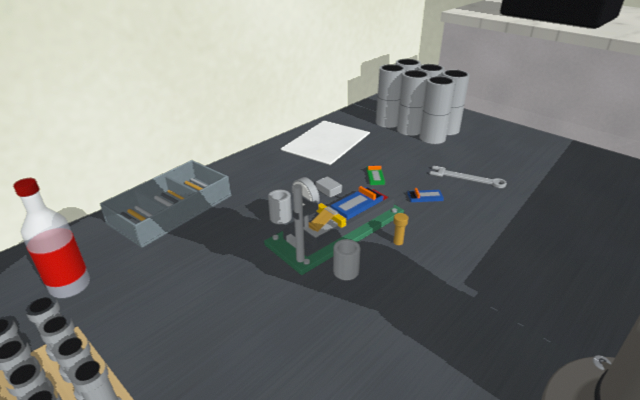

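Top view: the candidates for the slide are the large blue one in the channel (340,215), the small blue one (427,253) and the green one (422,184). The large one in the channel is the one I want, with its black thumb rest at about (365,220). The push goes left in the image, roughly world +y. Sleeves are at (288,158) and (267,264), the plug gauge at (338,277) and the block at (362,162). The side view agrees, with the slide at (355,205) and the dial post at (300,220).

Run:
```python
from h import *
F={n:grab_frame(n) for n in("top","side")}
f=F["top"];im=f["color"];hsv=cv2.cvtColor(im,cv2.COLOR_RGB2HSV)
cv2.imwrite("pics/crop1.png",cv2.resize(im[165:270,225:400,::-1],None,fx=4.5,fy=4.5,interpolation=cv2.INTER_NEAREST))
rng={"green":((60,80,40),(88,255,255)),"yellow":((24,150,120),(32,255,255)),"orange":((8,180,120),(17,255,255)),"blue":((100,130,80),(120,255,255)),"red":((0,180,80),(4,255,255))}
roi=np.zeros(im.shape[:2],np.uint8);roi[170:262,228:395]=1
for k,(a,b) in rng.items():
    m=cv2.inRange(hsv,a,b)*roi
    n,l,st,ce=cv2.connectedComponentsWithStats(m)
    for i in range(1,n):
        if st[i][4]<12: continue
        r,c=np.where(l==i);P=np.array([world(f,x,y) for x,y in zip(c,r)])
        z=np.median(P[:,2]);Q=np.array([world(f,x,y,z)[:2] for x,y in zip(c,r)],np.float32)
        (cc,sz,an)=cv2.minAreaRect(Q)
        print(k,st[i].tolist(),"z",round(z,1),"ctr",np.round(cc,1),"size",np.round(sz,1),"ang",round(an,1),"mean",Q.mean(0).round(1))
m=cv2.inRange(hsv,*rng["green"])*roi
r,c=np.where(m>0);Q=np.array([world(f,x,y,12)[:2] for x,y in zip(c,r)],np.float32)
print("base",cv2.minAreaRect(Q))
# two-view triangulation
def line(f,c,r):
    a=world(f,c,r,0);b=world(f,c,r,100);return a,(b-a)/np.linalg.norm(b-a)
for t in("thumb","bar","slide","leaf_tip","stop","pad_top"):
    try:
        L=[]
        for n in F:
            ms=mark_of(n,t)
            ms=[x for x in ms if np.linalg.norm(world(F[n],*x["location"],40)[:2]-[540,-80])<120]
            if t in("thumb","slide"): ms=[x for x in ms if world(F[n],*x["location"],40)[1]<-80]
            L.append(line(F[n],*ms[0]["location"]))
        A=sum(np.eye(3)-np.outer(d,d) for _,d in L);b=sum((np.eye(3)-np.outer(d,d))@a for a,d in L)
        p=np.linalg.solve(A,b);print(t,p.round(1),[round(float(np.linalg.norm(np.cross(p-a,d))),1) for a,d in L])
    except Exception as e: print(t,e)
```

```text
green [240, 181, 146, 73, 2851] z 12.8 ctr [544.8 -64.1] size [268.1 109. ] ang 84.9 mean [540.8 -57. ]
yellow [302, 195, 8, 11, 62] z 50.9 ctr [571.3 -49.1] size [10.9 18.8] ang 83.6 mean [571.5 -49.2]
yellow [299, 221, 7, 12, 68] z 50.9 ctr [522.4 -44.9] size [10.4 20.6] ang 82.4 mean [522.3 -44.9]
orange [356, 208, 5, 22, 55] z 55.6 ctr [ 538.7 -145.1] size [ 6.1 38.5] ang 85.0 mean [ 538.3 -145.3]
blue [315, 203, 41, 29, 569] z 43.9 ctr [ 541.8 -104.5] size [71.8 46.6] ang 85.1 mean [ 541.7 -104. ]
blue [362, 208, 9, 3, 17] z 44.7 ctr [ 558.5 -160.6] size [14.7  3.4] ang 83.3 mean [ 558.5 -160.2]
blue [358, 231, 10, 3, 21] z 43.9 ctr [ 515.5 -154.8] size [ 3.6 16.4] ang 1.6 mean [ 516.  -155.6]
red [370, 211, 9, 23, 164] z 32.0 ctr [ 535.3 -177.6] size [13.6 41.2] ang 85.6 mean [ 534.8 -177.6]
base ((544.8523559570312, -64.07118225097656), (268.3492431640625, 109.10066986083984), 84.88774871826172)
thumb [ 536.6 -158.4   36.5] [2.2, 2.2]
bar [543.4 -40.6  48.1] [0.2, 0.2]
slide [ 537.6 -123.    38.3] [2.2, 2.2]
leaf_tip [553.7 -11.2  31.6] [2.3, 2.3]
stop [553.6  13.1  20.5] [0.3, 0.3]
pad_top list index out of range
```

View pics/crop1.png

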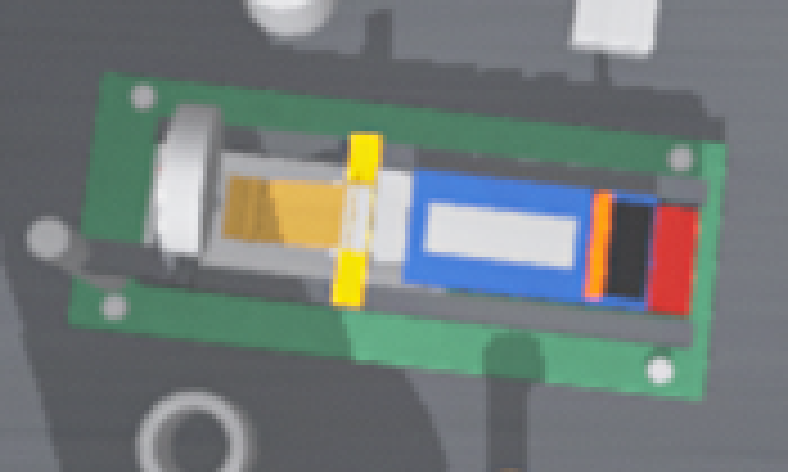

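The crop confirms the choice: large blue slide in the channel, orange thumb bar, black rest, red pad behind it. Measured station frame: origin (540.8, -108.9), +x at 85°. The yellow bar checks out at station x = 62. The slide is at station x ≈ -9, so the thumb rest is at world (536.5, -158), z ≈ 43.5.

First I'll swing over in an arc with the fingers shut.

Request:
{"op": "play_rows", "data": {
  "moves": [
    {"slide": [3, -3, 2], "rot": [0, 0, -0.06], "fingers": 0},
    {"slide": [6, -6, 4], "rot": [0, 0, -0.12], "fingers": 0},
    {"slide": [9, -9, 4], "rot": [0, 0, -0.2], "fingers": 0},
    {"slide": [12, -12, 4], "rot": [0, 0, -0.28], "fingers": 0},
    {"slide": [15, -15, 4], "rot": [0, 0, -0.36], "fingers": 0},
    {"slide": [18, -18, 4], "rot": [0, 0, -0.42], "fingers": 0},
    {"slide": [21, -21, 4], "rot": [0, 0, -0.48], "fingers": 0},
    {"slide": [24, -24, 4], "rot": [0, 0, -0.55], "fingers": 0},
    {"slide": [24, -26, 4], "rot": [0, 0, -0.55], "fingers": 0},
    {"slide": [24, -26, 4], "rot": [0, 0, -0.55], "fingers": 0}
  ]
}}

```text
t: 2.58
tool_pos: [403.1, 388.6, 271.7]
tool_rot: [0.389, 0.921, -0.001, 0.001]
contact_force: [0.1, -0.7, 0.2]
finger_gap: 0.3
finger_force: 0.0
```

```bash
python3 -c "
from h import *
s=state();print(s['t'],s['tool_pos'],s['tool_rot'],s['joints'],s['contact_force'])"
```

```text
2.5833 [403.11789788 388.55341249 271.68657315] [ 0.38854307  0.92142905 -0.000959    0.00136304] [-1.08939331  0.25121064  0.25312257  1.80093873 -0.06635115  1.09896258
 -0.04095007] [ 0.13106231 -0.71643974  0.19409612]
```

Request:
{"op": "play_rows", "data": {
  "moves": [
    {"slide": [2, -3.5, 0], "rot": [0, 0, -0.06], "fingers": 0},
    {"slide": [4, -7, 0], "rot": [0, 0, -0.12], "fingers": 0},
    {"slide": [6, -10.5, 0], "rot": [0, 0, -0.18], "fingers": 0},
    {"slide": [8, -14, 0], "rot": [0, 0, -0.24], "fingers": 0},
    {"slide": [10, -17.5, 0], "rot": [0, 0, -0.3], "fingers": 0},
    {"slide": [12, -21, 0], "rot": [0, 0, -0.38], "fingers": 0},
    {"slide": [14, -25, 0], "rot": [0, 0, -0.46], "fingers": 0},
    {"slide": [15, -29, 0], "rot": [0, 0, -0.54], "fingers": 0},
    {"slide": [15.5, -33, 0], "rot": [0, 0, -0.6], "fingers": 0},
    {"slide": [15.5, -37, 0], "rot": [0, 0, -0.66], "fingers": 0}
  ]
}}

```text
t: 3.42
tool_pos: [554.2, 24.6, 271.5]
tool_rot: [0.663, 0.749, 0.0, 0.0]
contact_force: [0.2, -0.4, 0.6]
finger_gap: 0.0
finger_force: 0.0
```

Request:
{"op": "play_rows", "data": {
  "moves": [
    {"slide": [0, -4, 0], "rot": [0, 0, -0.06], "fingers": 0},
    {"slide": [-0.5, -8, 0], "rot": [0, 0, -0.12], "fingers": 0},
    {"slide": [-1, -12, 0], "rot": [0, 0, -0.18], "fingers": 0},
    {"slide": [-1.5, -15, -2], "rot": [0, 0, -0.21], "fingers": 0},
    {"slide": [-2, -17.5, -5], "rot": [0, 0, -0.21], "fingers": 0},
    {"slide": [-2, -17.5, -8], "rot": [0, 0, -0.21], "fingers": 0},
    {"slide": [-2, -17.5, -11], "rot": [0, 0, -0.21], "fingers": 0},
    {"slide": [-2, -17.5, -14], "rot": [0, 0, -0.21], "fingers": 0},
    {"slide": [-2, -17.5, -14], "rot": [0, 0, -0.21], "fingers": 0},
    {"slide": [-2, -17.5, -14], "rot": [0, 0, -0.21], "fingers": 0}
  ]
}}

```text
t: 4.25
tool_pos: [532.5, -148.5, 130.7]
tool_rot: [0.737, 0.676, -0.001, -0.001]
contact_force: [0.4, 0.5, 0.1]
finger_gap: 0.1
finger_force: 0.0
```

```bash
python3 -c "
from h import *
from scipy.spatial.transform import Rotation as R
s=state();print(s['t'],s['tool_pos'],s['joints'],s['contact_force'])
print(R.from_quat(s['tool_rot']).as_matrix().round(3), R.from_quat(s['tool_rot']).as_matrix()[:,1])"
```

```text
4.25 [ 532.54134946 -148.47983227  130.68293185] [-0.29771944  0.45393572  0.58845334  1.97027339 -0.33917724  0.81818616
  0.39409808] [0.38001605 0.51591858 0.13753527]
[[ 0.086  0.996 -0.003]
 [ 0.996 -0.086  0.   ]
 [-0.    -0.003 -1.   ]] [ 0.99631615 -0.08570162 -0.00306045]
```

Request:
{"op": "play_rows", "data": {
  "moves": [
    {"slide": [0.35, -1.25, 0], "rot": [0, 0, 0], "fingers": 0},
    {"slide": [0.35, -1.25, -3], "rot": [0, 0, 0], "fingers": 0},
    {"slide": [0.35, -1.25, -6], "rot": [0, 0, 0], "fingers": 0},
    {"slide": [0.35, -1.25, -6.8], "rot": [0, 0, 0], "fingers": 0},
    {"slide": [0.35, -1.25, -6.8], "rot": [0, 0, 0], "fingers": 0}
  ]
}}

```text
t: 4.67
tool_pos: [536.7, -160.8, 63.3]
tool_rot: [0.737, 0.676, -0.0, -0.001]
contact_force: [-0.3, -0.2, 0.2]
finger_gap: 0.0
finger_force: 0.0
```

Run:
```python
from h import *
f=grab_frame("side");cv2.imwrite("pics/s2.png",cv2.resize(f["color"][140:270,270:440,::-1],None,fx=4.5,fy=4.5,interpolation=cv2.INTER_CUBIC))
s=state();print(s["tool_pos"],s["contact_force"])
```

```text
[ 537.48891121 -161.3142712    64.48972994] [-0.40597462 -0.77065443  0.20859564]
```

View pics/s2.png

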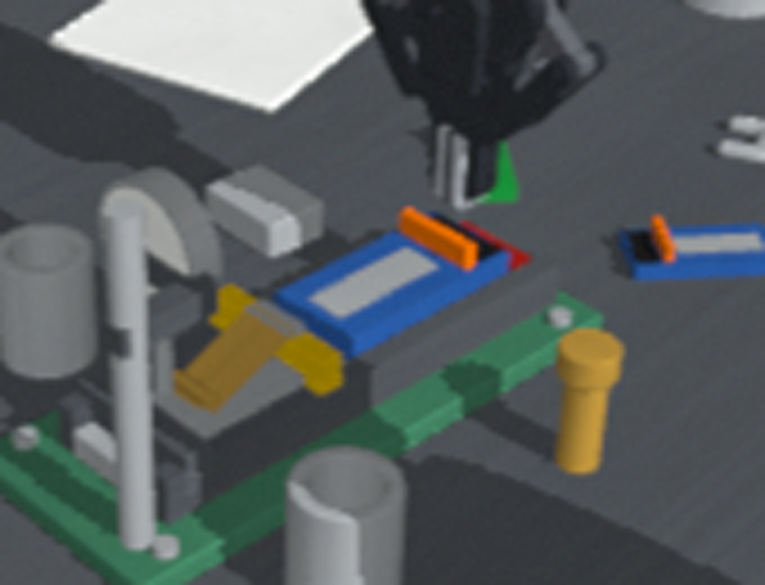

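The shut fingertips, at crop pixel (465,195), hang over the black rest just behind the orange bar. Going down slowly onto the rest.

Request:
{"op": "play_rows", "data": {
  "moves": [
    {"slide": [0, 0, -0.8], "rot": [0, 0, 0], "fingers": 0},
    {"slide": [0, 0, -1.4], "rot": [0, 0, 0], "fingers": 0},
    {"slide": [0, 0, -1.7], "rot": [0, 0, 0], "fingers": 0},
    {"slide": [0, 0, -1.9], "rot": [0, 0, 0], "fingers": 0},
    {"slide": [0, 0, -2.1], "rot": [0, 0, 0], "fingers": 0},
    {"slide": [0, 0, -2.1], "rot": [0, 0, 0], "fingers": 0}
  ]
}}

```text
t: 5.22
tool_pos: [537.1, -161.3, 42.5]
tool_rot: [0.737, 0.676, 0.0, 0.0]
contact_force: [0.0, -0.1, 5.4]
finger_gap: -0.0
finger_force: 2.6
```

Request:
{"op": "play_rows", "data": {
  "moves": [
    {"slide": [0, 0, -0.2], "rot": [0, 0, 0], "fingers": 0},
    {"slide": [0, 0, -0.4], "rot": [0, 0, 0], "fingers": 0},
    {"slide": [0, 0, -0.6], "rot": [0, 0, 0], "fingers": 0},
    {"slide": [0, 0, -0.6], "rot": [0, 0, 0], "fingers": 0},
    {"slide": [0, 0, -0.6], "rot": [0, 0, 0], "fingers": 0}
  ]
}}

```text
t: 5.63
tool_pos: [537.4, -161.5, 37.2]
tool_rot: [0.737, 0.676, 0.001, 0.0]
contact_force: [-3.5, 0.7, 10.3]
finger_gap: 0.4
finger_force: 4.7
```

Request:
{"op": "play_rows", "data": {
  "moves": [
    {"slide": [0, 0, -0.15], "rot": [0, 0, 0], "fingers": 0},
    {"slide": [0, 0, -0.25], "rot": [0, 0, 0], "fingers": 0},
    {"slide": [0, 0, -0.25], "rot": [0, 0, 0], "fingers": 0},
    {"slide": [0, 0, -0.25], "rot": [0, 0, 0], "fingers": 0}
  ]
}}

```text
t: 5.97
tool_pos: [537.9, -161.7, 35.5]
tool_rot: [0.737, 0.676, 0.001, 0.001]
contact_force: [-1.9, 0.6, 14.8]
finger_gap: -0.5
finger_force: 7.3
```

Request:
{"op": "play_rows", "data": {
  "moves": [
    {"slide": [0, 0, -0.12], "rot": [0, 0, 0], "fingers": 0},
    {"slide": [0, 0, -0.12], "rot": [0, 0, 0], "fingers": 0},
    {"slide": [0.02, 0.2, -0.12], "rot": [0, 0, 0], "fingers": 0},
    {"slide": [0.04, 0.4, -0.12], "rot": [0, 0, 0], "fingers": 0},
    {"slide": [0.06, 0.7, -0.12], "rot": [0, 0, 0], "fingers": 0},
    {"slide": [0.09, 1.0, -0.12], "rot": [0, 0, 0], "fingers": 0},
    {"slide": [0.11, 1.3, -0.12], "rot": [0, 0, 0], "fingers": 0},
    {"slide": [0.13, 1.5, -0.12], "rot": [0, 0, 0], "fingers": 0},
    {"slide": [0.13, 1.5, -0.12], "rot": [0, 0, 0], "fingers": 0}
  ]
}}

```text
t: 6.72
tool_pos: [539.0, -149.7, 35.4]
tool_rot: [0.738, 0.675, 0.0, 0.002]
contact_force: [-6.6, -4.3, 24.0]
finger_gap: -0.0
finger_force: 12.1
```

Run:
```python
from h import *
f=grab_frame("side");cv2.imwrite("pics/s3.png",cv2.resize(f["color"][150:260,280:430,::-1],None,fx=5,fy=5,interpolation=cv2.INTER_CUBIC))
s=state();print(s["tool_pos"],s["contact_force"])
```

```text
[ 539.01822622 -149.75414828   35.41591397] [-6.77236331 -3.48367716 23.99919552]
```

View pics/s3.png

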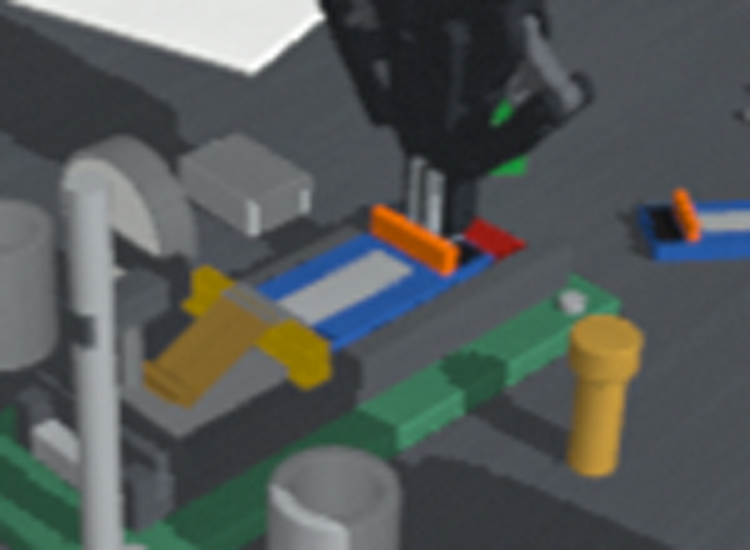

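The slide is flat and pressed at plate level, with the nose reaching the yellow bar at (310,330). The force is slightly high and there is some sideways load, so I'll ease both and push on.

Request:
{"op": "play_rows", "data": {
  "moves": [
    {"slide": [-0.1, 0.2, 0.06], "rot": [0, 0, 0], "fingers": 0},
    {"slide": [-0.1, 0.5, 0.06], "rot": [0, 0, 0], "fingers": 0},
    {"slide": [-0.08, 0.8, 0.06], "rot": [0, 0, 0], "fingers": 0},
    {"slide": [-0.06, 1.1, 0.06], "rot": [0, 0, 0], "fingers": 0},
    {"slide": [-0.03, 1.4, 0.06], "rot": [0, 0, 0], "fingers": 0},
    {"slide": [0.0, 1.7, 0.06], "rot": [0, 0, 0], "fingers": 0},
    {"slide": [0.02, 2.0, 0.06], "rot": [0, 0, 0], "fingers": 0},
    {"slide": [0.02, 2.0, 0.06], "rot": [0, 0, 0], "fingers": 0}
  ]
}}

```text
t: 7.43
tool_pos: [540.9, -128.0, 35.6]
tool_rot: [0.737, 0.676, 0.001, 0.003]
contact_force: [-0.2, -1.4, 16.0]
finger_gap: 0.1
finger_force: 8.0
```

Request:
{"op": "play_rows", "data": {
  "moves": [
    {"slide": [0.0, 0.3, -0.02], "rot": [0, 0, 0], "fingers": 0},
    {"slide": [0.02, 0.6, -0.04], "rot": [0, 0, 0], "fingers": 0},
    {"slide": [0.04, 0.9, -0.04], "rot": [0, 0, 0], "fingers": 0},
    {"slide": [0.07, 1.2, -0.04], "rot": [0, 0, 0], "fingers": 0},
    {"slide": [0.1, 1.5, -0.04], "rot": [0, 0, 0], "fingers": 0},
    {"slide": [0.12, 1.8, -0.04], "rot": [0, 0, 0], "fingers": 0},
    {"slide": [0.15, 2.1, -0.04], "rot": [0, 0, 0], "fingers": 0},
    {"slide": [0.15, 2.1, -0.04], "rot": [0, 0, 0], "fingers": 0}
  ]
}}

```text
t: 8.1
tool_pos: [542.7, -107.6, 35.7]
tool_rot: [0.737, 0.675, 0.002, 0.003]
contact_force: [-2.1, -1.6, 19.5]
finger_gap: 0.2
finger_force: 10.3
```

Run:
```python
from h import *
f=grab_frame("side");cv2.imwrite("pics/s4.png",cv2.resize(f["color"][150:260,280:430,::-1],None,fx=5,fy=5,interpolation=cv2.INTER_CUBIC))
s=state();print(s["tool_pos"],s["contact_force"])
```

```text
[ 542.69686277 -107.62422809   35.68173417] [-1.83858738 -3.44919986 20.14699679]
```

View pics/s4.png

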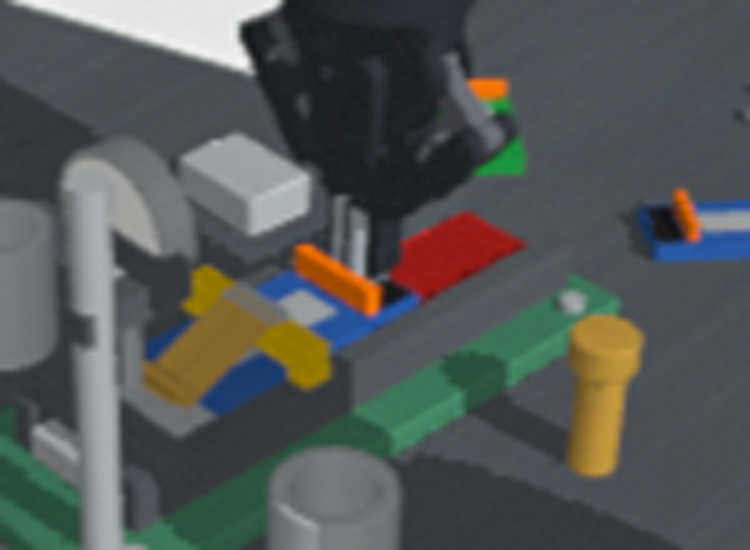

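The slide is under the bar and its nose is just at the leaf tip (170,375). I'll keep pressing and drive on.

Request:
{"op": "play_rows", "data": {
  "moves": [
    {"slide": [0.0, 0.3, 0], "rot": [0, 0, 0], "fingers": 0},
    {"slide": [0.02, 0.6, 0], "rot": [0, 0, 0], "fingers": 0},
    {"slide": [0.04, 0.9, 0], "rot": [0, 0, 0], "fingers": 0},
    {"slide": [0.07, 1.2, 0], "rot": [0, 0, 0], "fingers": 0},
    {"slide": [0.1, 1.5, 0], "rot": [0, 0, 0], "fingers": 0},
    {"slide": [0.12, 1.8, 0], "rot": [0, 0, 0], "fingers": 0},
    {"slide": [0.15, 2.1, 0], "rot": [0, 0, 0], "fingers": 0},
    {"slide": [0.15, 2.1, 0], "rot": [0, 0, 0], "fingers": 0}
  ]
}}

```text
t: 8.82
tool_pos: [544.5, -88.3, 36.0]
tool_rot: [0.738, 0.675, 0.001, 0.004]
contact_force: [-1.7, -5.4, 21.4]
finger_gap: 0.1
finger_force: 14.5
```

Request:
{"op": "play_rows", "data": {
  "moves": [
    {"slide": [0.0, 0.3, 0], "rot": [0, 0, 0], "fingers": 0},
    {"slide": [0.02, 0.6, 0], "rot": [0, 0, 0], "fingers": 0},
    {"slide": [0.05, 0.9, 0], "rot": [0, 0, 0], "fingers": 0},
    {"slide": [0.07, 1.2, 0], "rot": [0, 0, 0], "fingers": 0},
    {"slide": [0.1, 1.4, 0], "rot": [0, 0, 0], "fingers": 0},
    {"slide": [0.1, 1.4, 0], "rot": [0, 0, 0], "fingers": 0}
  ]
}}

```text
t: 9.32
tool_pos: [545.7, -74.5, 36.0]
tool_rot: [0.738, 0.675, 0.002, 0.004]
contact_force: [-1.5, -7.0, 21.7]
finger_gap: -0.1
finger_force: 15.1
```

Run:
```python
from h import *
f=grab_frame("side");cv2.imwrite("pics/s5.png",cv2.resize(f["color"][150:260,280:430,::-1],None,fx=5,fy=5,interpolation=cv2.INTER_CUBIC))
s=state();print(s["tool_pos"],s["contact_force"])
```

```text
[545.73854067 -74.51331746  35.99867802] [-0.97840467 -7.54301125 21.33046317]
```

View pics/s5.png

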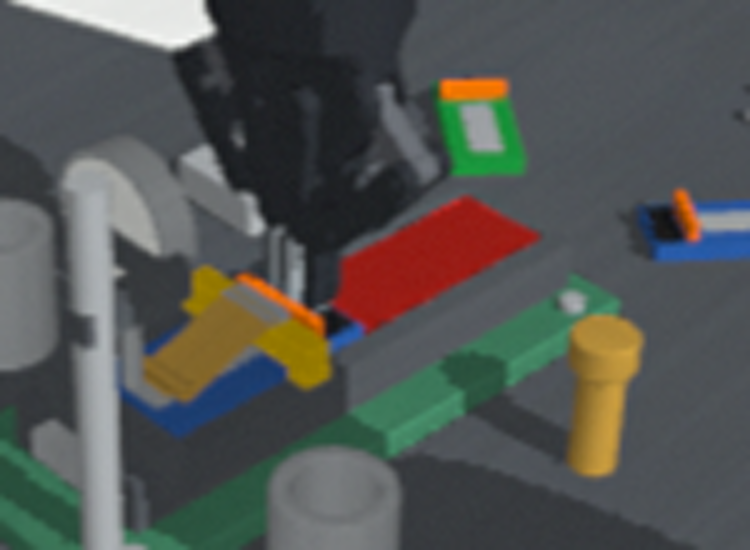

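The leaf is lifted and the red pad looks risen behind the slide at (350,320). I'll push to the stop, watching the force.

Request:
{"op": "play_rows", "data": {
  "moves": [
    {"slide": [0.01, 0.2, 0], "rot": [0, 0, 0], "fingers": 0},
    {"slide": [0.03, 0.4, 0], "rot": [0, 0, 0], "fingers": 0},
    {"slide": [0.04, 0.5, 0], "rot": [0, 0, 0], "fingers": 0},
    {"slide": [0.04, 0.5, 0], "rot": [0, 0, 0], "fingers": 0}
  ]
}}

```text
t: 9.7
tool_pos: [545.7, -74.4, 36.0]
tool_rot: [0.739, 0.673, 0.0, 0.006]
contact_force: [-1.1, -18.9, 18.1]
finger_gap: -0.4
finger_force: 16.1
```

Home: no further travel, and the push force rose to 19 N. I'll relax the push and withdraw upward.

Request:
{"op": "play_rows", "data": {
  "moves": [
    {"slide": [-0.03, -0.4, 0], "rot": [0, 0, 0], "fingers": 0},
    {"slide": [-0.03, -0.5, 0.4], "rot": [0, 0, 0], "fingers": 0},
    {"slide": [-0.03, -0.5, 0.8], "rot": [0, 0, 0], "fingers": 0},
    {"slide": [-0.05, -0.7, 1.2], "rot": [0, 0, 0], "fingers": 0},
    {"slide": [-0.05, -0.7, 2], "rot": [0, 0, 0], "fingers": 0},
    {"slide": [-0.05, -1, 5], "rot": [0, 0, 0], "fingers": 0},
    {"slide": [-0.1, -3, 9], "rot": [0, 0, 0], "fingers": 0},
    {"slide": [-0.5, -6, 12], "rot": [0, 0, 0], "fingers": 0},
    {"slide": [-0.5, -10, 13], "rot": [0, 0, 0], "fingers": 0},
    {"slide": [-0.5, -10, 13], "rot": [0, 0, 0], "fingers": 0}
  ]
}}

```text
t: 10.53
tool_pos: [538.7, -173.5, 167.6]
tool_rot: [0.739, 0.673, 0.001, 0.004]
contact_force: [-0.4, -1.3, -0.2]
finger_gap: -0.1
finger_force: 0.0
```

Run:
```python
from h import *
f=grab_frame("side");cv2.imwrite("pics/s6.png",cv2.resize(f["color"][150:260,280:430,::-1],None,fx=5,fy=5,interpolation=cv2.INTER_CUBIC))
hsv=cv2.cvtColor(f["color"],cv2.COLOR_RGB2HSV)
m=cv2.inRange(hsv,(0,180,80),(4,255,255));m[:150]=0;m[260:]=0;m[:,:320]=0
r,c=np.where(cv2.erode(m,np.ones((3,3)))>0)
z=[world(f,x,y)[2] for x,y in zip(c,r)];print("pad z",np.percentile(z,[10,50,90]).round(1))
s=state();print(s["t"],s["tool_pos"],s["contact_force"])
```

```text
pad z [30.6 31.7 32.9]
10.5833 [ 538.18140804 -170.46461836  165.79125941] [-0.32569641  1.0071712   0.0078584 ]
```

View pics/s6.png

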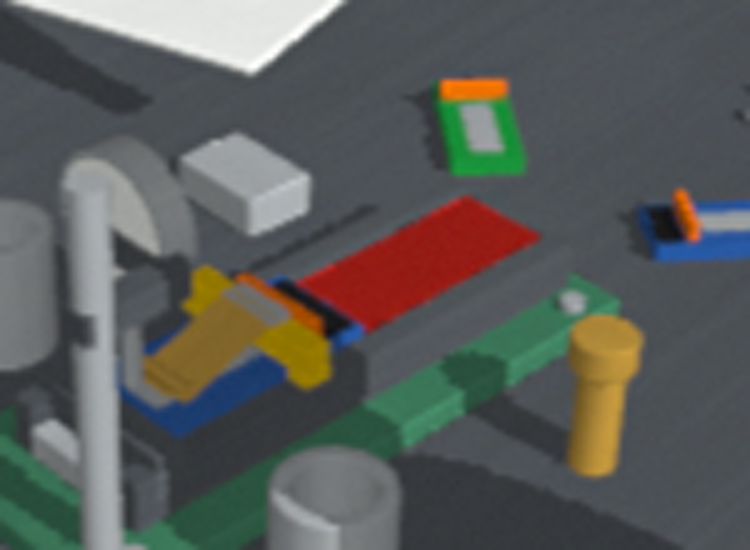

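The slide is in under the lifted leaf, the orange bar is close behind the yellow one, the pad is up (z ≈ 31.7) and the bystanders haven't moved. One numeric check of the home position before I hand in.

Run:
```python
from h import *
e=np.array([np.cos(np.radians(85)),np.sin(np.radians(85))])
for n,b in(("side",(150,260,300,372)),("top",(180,250,280,360))):
    f=grab_frame(n);hsv=cv2.cvtColor(f["color"],cv2.COLOR_RGB2HSV)
    m=cv2.inRange(hsv,(8,180,120),(17,255,255));k=np.zeros_like(m);k[b[0]:b[1],b[2]:b[3]]=1;m*=k
    r,c=np.where(m>0)
    P=np.array([world(f,x,y) for x,y in zip(c,r)])
    if len(P): P=P[(P[:,2]>40)&(P[:,2]<52)]; s=(P[:,:2]-[540.85,-108.9])@e;print(n,len(s),np.percentile(s,[5,50,95]).round(1),np.median(P[:,2]))
```

```text
side 36 [46.  48.5 51.2] 48.346903288179675
top 40 [47.2 48.7 50.3] 48.92217612679042
```

The thumb bar's centre is at station x ≈ 48.7. At home it should be 49, so the slide is home.

```bash
python3 -c "
from bench import *
print(sign_off())"
```

```text
the job is handed in; nothing more can be done
None
```

The slide is home against the end stop under the lifted leaf (within about 0.5 mm by camera), the pad is up behind it, the fingers are clear, the bystanders are unmoved by eye, and the job is handed in with no verdict returned.

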